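Release a jammed reader tray with the release pin

ROBOT

A 6-joint arm with a two-finger parallel gripper is mounted at the origin on a cart in front of the work surface, level with it; the furniture and walls round the work are solid. World frame = base frame: x ahead of the robot, y to its left, z up, the work surface at z = 0. Lengths are in m, angles in degrees, forces in N, time in s.
With the tool pointing down it reaches from about 0.3 to 0.775 m from the base axis. Payload 14.6 kg.
Tool frame: the origin (TCP) lies midway between the tips of the shut fingers; the grasp point (between the pads) lies bot.grip_depth behind it (bot.grip_depth is the distance from the TCP to the grasp point, in m); z points along the fingers, y is the line along which they close (so a half turn about z gives the same grasp; the last joint's range is limited). The gripper opens to 94 mm and grips with 3 to 60 N. Pads are 16 mm wide; open, the fingers measure 119 mm over their backs; the gripper's body (75 mm by 177 mm) begins 78 mm behind the grasp point.
Start: joints at [68.491, 17.183, 87.147, -0, 75.671, -3.816], TCP at [0.167, 0.524, 0.205] pointing down, gripper open.
Joint ranges: [-173.82, 173.82], [-45.26, 126.66], [13.44, 144.39], [-59.66, 239.66], [0, 175.72], [-146.38, 146.38]. Speed limits (degrees/s): [127.2, 127.2, 147.25, 180, 180, 180].

INTERFACE

Orientations are given as a 3x3 rotation matrix whose columns are the frame's x, y, z axes.
In Python, from station import bot gives the robot as it stands. The module is installed in compiled form; this text tells all that it offers. Calls block until the motion is done:
- bot.move_ptp(position, orientation): joint-space move of the TCP to a pose.
- bot.move_straight(position, rotation=None, velocity=0.15): straight line of the TCP; rotation=None keeps the orientation; velocity is the mean speed in m/s.
- bot.move_j(angles): joint-space move.
- bot.gripper_to(opening, force=None): finger opening in m; force is the grip in N (None keeps the last); returns when the fingers have stopped.
- bot.pause(seconds).
- bot.solve_ik(position, orientation): joint angles nearest the present ones, or None.
- bot.capture(name): name is "side" or "top"; returns a dict with "color" (384x512x3 uint8, blue, green, red), "fx", "fy", "cx", "cy" (pixels), "cam_to_world" (4x4, takes a point from camera to world coordinates). Camera axes: x right, y down, z forward; pixel columns grow to the right and rows downward; lengths in m; the calibration is good to about 2 mm. A picture is of the moment at which its call begins. There is no depth.
A pose or a line that the arm cannot do raises bot.PlanningError and nothing moves.
- bot.close_job(): hands the job in; it is judged then, once.
Readings, each from a call of its own:
- bot.read_clock(): time.
- bot.read_qpos(): joint angles.
- bot.read_qd(): joint speeds.
- bot.read_joint_efforts(): joint torques, N m.
- bot.read_tcp_pos(): TCP position.
- bot.read_tool_rot(): TCP orientation.
- bot.read_force(): force on the tool from outside, world axes, zero at the start.
- bot.read_wrist_torque(): the same for the moment, N m.
- bot.read_grip_width(): finger opening in m.
- bot.read_gripper_force(): force on a finger pad.
Only numpy, scipy, OpenCV 4.12 (cv2) and the standard library are available. Lean on these libraries where they do the work, as an engineer would, in place of code of your own. Each camera call takes 0.05 s, during which the arm holds its last target. There are 200 camera calls.

TASK

The plate reader's sample tray is locked shut. Pick up the orange-handled release pin, push its thin steel rod gently into the small orange-ringed hole beside the tray until the hidden spring latch trips and the tray pops part way out. Then lay the pin down flat on the table and draw the tray out by its blue front panel as far as it goes, leaving the other things on the table where they are.

Things in the scene. Friction and masses are not known exactly. Their poses are not given: they have to be found in the camera images.
- reader: Plate reader: a fixed white box on the table, 130 mm deep (its x), 180 mm wide (its y), 85 mm high. Origin: centre of its underside. Its front face lies at x = -65 mm and looks along its -x, towards the robot; +x points into the machine: the pin is pushed along +x and the tray comes out along -x.
- release_hole (a point): Centre of the mouth of the round release hole, 14 mm in diameter, circled in orange, on the reader's front face to the right of the tray panel, 42.5 mm above the table; the face is 6 mm thick. Axes as the reader's (+x leads level into the hole). A fingertip does not fit in.
- tray (a joint): How far the tray is out, m: 0 locked shut (start), about 0.055 to 0.060 after the latch has tripped and a spring has popped it out, 0.100 fully out at its stop. After popping out it stays where it is left, with about 1 N of friction and some damping; it cannot be drawn out while latched.
- tray_panel_top (a point): Middle of the top edge of the tray's upright blue front panel, 76 mm above the table; moves with the tray, axes as the reader's. Panel: 10 mm thick (x), 111 wide (y), 64 high; shut, it lies on the reader's face. Popped out, the gap behind it is as long as the travel and open from above; the plate in it is 32 mm above the table, so fingertips can go down to 40 mm there. Reader's top: 85 mm.
- pin: Release pin, a loose hand tool of about 60 g lying on the table: orange handle 80 mm long, 16 mm square, with black grips, and a steel rod 6 mm thick that runs 100 mm on from it, 180 mm in all. Origin: middle of the underside of the handle, x along the rod towards its tip, z up; its middle line is 8 mm above the origin.
- pin_tip (a point): Tip of the pin's steel rod, 140 mm along +x from the middle of the handle, on its middle line. Axes as the pin's.
- pen: Bystander: white and blue ball pen, 145 mm long, 11 mm thick, loose on the table near the pin.
- timer: Bystander: small white timer, 66x62x18 mm, loose on the table.
- tape: Bystander: roll of tan tape, 100 mm across, 25 mm high, loose on the table.
- latch (a joint): Hidden spring latch behind the hole, rad: 0 at rest, 0.45 at its hard stop. A rod meets it about 25 mm behind the hole's mouth; it resists with about 4 to 7 N, trips near 0.27 when the rod tip is 33 to 34 mm deep, reaches its stop at about 38 mm (36 mm is a good depth), and springs back when the rod leaves.

How it is judged:
By the outcome, as a careful person would: the job done as asked, in the order asked, and still so for the second after the job is handed in, with the robot touching nothing.
It also fails if it takes over 64 s, if anything falls off the work surface, if the arm or the gripper's body presses on something with over 40 N, if the wrist force passes 120 N, or if a joint passes its speed limit or range.

## Working session

There is one attempt and no reset: what is moved stays moved. The work goes in short steps, each a Python script; the robot and the scene stay as the last script left them, time stands still between calls to the robot, and variables do not carry over. Pictures are saved under pics/ and viewed, at most 10 in all, crops included, and the job is handed in when it is done.

```bash
mkdir -p pics; python3 - <<'E'
from station import bot
import cv2,numpy as np
for n in("side","top"):
    c=bot.capture(n);cv2.imwrite(f"pics/{n}0.png",c["color"]);print(n,c["fx"],c["fy"],c["cx"],c["cy"]);print(np.round(c["cam_to_world"],4))
print(bot.grip_depth,bot.read_clock(),bot.read_tool_rot())
E
```

```text
side 383.9058954791892 383.9058954791892 258.4156264725726 189.40250010727706
[[ 0.7621 -0.5088  0.4003  0.0604]
 [-0.6472 -0.6132  0.4528 -0.5126]
 [ 0.0151 -0.6042 -0.7967  1.0228]
 [ 0.      0.      0.      1.    ]]
top 425.5940308881357 425.5940308881357 261.5280031445208 185.39091639538202
[[-2.0100e-02 -9.8870e-01  1.4850e-01  3.0990e-01]
 [-9.9980e-01  2.0000e-02 -1.8000e-03 -1.2800e-02]
 [-1.2000e-03 -1.4850e-01 -9.8890e-01  1.4701e+00]
 [ 0.0000e+00  0.0000e+00  0.0000e+00  1.0000e+00]]
0.0188 0.1 [[-9.52704890e-01  3.03896770e-01 -3.81143202e-04]
 [ 3.03897001e-01  9.52704405e-01 -9.64270287e-04]
 [ 7.00781821e-05 -1.03449329e-03 -9.99999462e-01]]
```

View pics/side0.png

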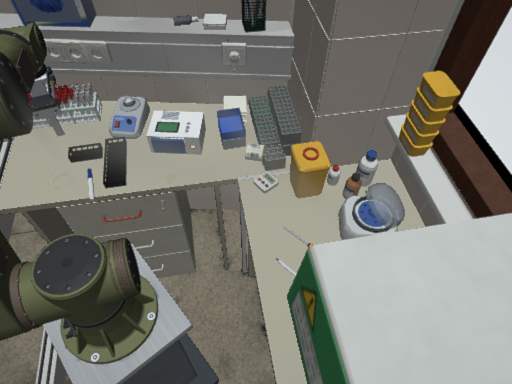

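View pics/top0.png

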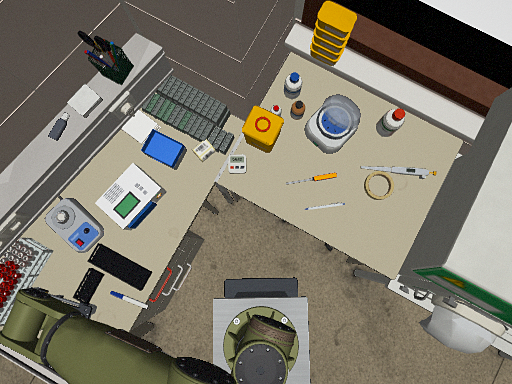

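The top view shows the pin at about (313,178), with the rod pointing left to (287,183). The pen is at (325,207), the timer at (237,163) and the tape at (378,185). The reader is at about (128,195). I'll enlarge both areas.

```bash
cat > a.py <<'E'
import cv2,numpy as np
s=cv2.imread("pics/side0.png");t=cv2.imread("pics/top0.png")
a=cv2.resize(s[90:170,130:230],(400,320),interpolation=cv2.INTER_CUBIC)
b=cv2.resize(t[150:240,85:185],(400,360),interpolation=cv2.INTER_CUBIC)[:320]
c=cv2.resize(t[150:220,275:375],(400,280),interpolation=cv2.INTER_CUBIC)
d=cv2.resize(s[215:285,265:365],(400,280),interpolation=cv2.INTER_CUBIC)
cv2.imwrite("pics/z0.png",np.vstack([np.hstack([a,b]),np.hstack([c,d])]))
E
python3 a.py
```

```text
(no output)
```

View pics/z0.png

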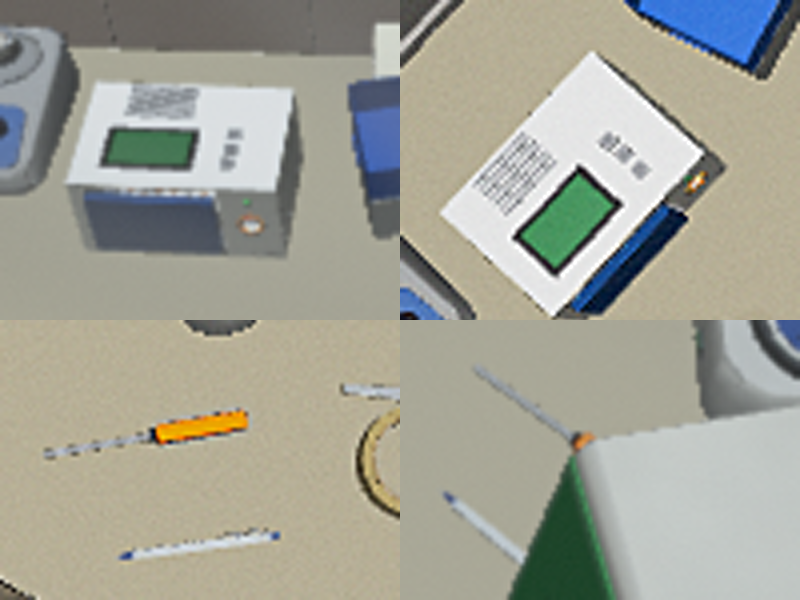

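The zoomed crops show the hole at side (193,146.5) and top (159,195.5). The blue panel is visible in both views. In the side view the rod is clear, but a box hides the handle. Next I'll triangulate and fit the yaw.

```bash
cat > h.py <<'E'
import cv2,numpy as np
from station import bot
def ray(c,uv):
    T=np.array(c["cam_to_world"]);d=np.array([(uv[0]-c["cx"])/c["fx"],(uv[1]-c["cy"])/c["fy"],1]);return T[:3,3],T[:3,:3]@d
def onz(c,uv,z):
    o,d=ray(c,uv);return o+d*(z-o[2])/d[2]
def tri(cs,uvs):
    A=np.zeros((3,3));b=np.zeros(3);R=[ray(c,u) for c,u in zip(cs,uvs)]
    for o,d in R:
        d=d/np.linalg.norm(d);P=np.eye(3)-np.outer(d,d);A+=P;b+=P@o
    p=np.linalg.solve(A,b);e=max(np.linalg.norm(np.cross(p-o,d/np.linalg.norm(d))) for o,d in R);return p,e
def proj(c,p):
    q=np.linalg.inv(np.array(c["cam_to_world"]))@np.r_[p,1];return np.array([c["fx"]*q[0]/q[2]+c["cx"],c["fy"]*q[1]/q[2]+c["cy"]])
def mask(img,lo,hi,roi):
    x0,y0,x1,y1=roi;m=cv2.inRange(cv2.cvtColor(img[y0:y1,x0:x1],cv2.COLOR_BGR2HSV),lo,hi);v,u=np.nonzero(m);return np.c_[u+x0,v+y0].astype(float)
def down(yaw):  # tool x along yaw(deg), pointing down
    a=np.radians(yaw);c,s=np.cos(a),np.sin(a);return np.array([[c,s,0],[s,-c,0],[0,0,-1.]])
E
cat > m.py <<'E'
from h import *
np.set_printoptions(precision=4,suppress=True)
S=bot.capture("side");T=bot.capture("top");OR=((5,120,120),(22,255,255))
for c,r,n in((S,(185,138,202,155),"hs"),(T,(152,188,168,202),"ht"),(T,(300,165,345,190),"handle")):
    q=mask(c["color"],*OR,r);print(n,len(q),q.mean(0),q.min(0),q.max(0))
    if n=="handle": hq=q
print("hole",tri((S,T),((193,146.5),(159,195.5))))
# reader top corners: back-right, back-left, front-left, front-right, from crops
tc=np.array([(593,52),(440,213),(553,315),(703,152)])-[400,0];tc=tc/4-.375+[85,150]
sc=np.array([(295,90),(97,82),(67,185),(282,190)])/4-.375+[130,90]
P=[]
for a,b in zip(tc,sc):
    p,e=tri((T,S),(a,b));P.append(p);print(p,e,onz(T,a,.085),onz(S,b,.085))
for f,pts in(("top",[onz(T,a,.085) for a in tc]),("side",[onz(S,a,.085) for a in sc])):
    br,bl,fl,fr=pts;print(f,[np.degrees(np.arctan2(d[1],d[0])) for d in(br-fr,bl-fl)],[np.degrees(np.arctan2(d[1],d[0]))-90 for d in(bl-br,fl-fr)],np.mean(pts,0))
rt=(275+45/4-.375,150+(454-320)/4-.375);rj=(275+152/4,150+(436-320)/4)
print("tip",tri((T,S),(rt,(284,227.5))),"junc",tri((T,S),(rj,(309.,244.5))))
vx,vy,x0,y0=cv2.fitLine(hq.astype(np.float32),cv2.DIST_L2,0,.01,.01).ravel()
t=(hq-[x0,y0])@[vx,vy]
e=[onz(T,(x0+vx*k,y0+vy*k),.012) for k in(t.min()-.5,t.max()+.5)];print("handle ends",e,"mid",(e[0]+e[1])/2)
d=e[0]-e[1];print("len",np.linalg.norm(d),np.degrees(np.arctan2(d[1],d[0])),"tip",onz(T,rt,.008))
E
python3 m.py
```

```text
m.py:5: RuntimeWarning: Mean of empty slice.
  q=mask(c["color"],*OR,r);print(n,len(q),q.mean(0),q.min(0),q.max(0))
  ret = um.true_divide(
Traceback (most recent call last):
  File "m.py", line 5, in <module>
    q=mask(c["color"],*OR,r);print(n,len(q),q.mean(0),q.min(0),q.max(0))
                                                      ~~~~~^^^
ValueError: zero-size array to reduction operation minimum which has no identity
```

```bash
sed -i 's/^S=bot.*OR=.*/S=bot.capture("side");T=bot.capture("top");OR=((2,60,90),(25,255,255))/' m.py
sed -i 's/^    q=mask.*/    q=mask(c["color"],*OR,r);print(n,len(q),len(q) and (q.mean(0),q.min(0),q.max(0)))/' m.py; python3 m.py
```

```text
hs 14 (array([192.3571, 145.3571]), array([189., 143.]), array([195., 148.]))
ht 13 (array([158.4615, 195.1538]), array([156., 193.]), array([161., 197.]))
handle 110 (array([325.0545, 176.1455]), array([314., 172.]), array([336., 180.]))
hole (array([0.4968, 0.3308, 0.0461]), np.float64(0.0006170540869663134))
[0.6018 0.4083 0.0907] 0.00016000304988788097 [0.6029 0.4101 0.085 ] [0.6053 0.4139 0.085 ]
[0.4707 0.5296 0.0907] 0.0003954174688199911 [0.471 0.532 0.085] [0.4736 0.5357 0.085 ]
[0.3856 0.4367 0.0869] 0.0003401266186439214 [0.386  0.4371 0.085 ] [0.3859 0.4388 0.085 ]
[0.5189 0.3153 0.0892] 0.0027412028022983513 [0.5171 0.3176 0.085 ] [0.5235 0.3178 0.085 ]
top [np.float64(47.193047932590204), np.float64(48.10939924800203)] [np.float64(47.2488973068788), np.float64(47.63612471003023)] [0.4943 0.4242 0.085 ]
side [np.float64(49.59614574794961), np.float64(47.88655392013927)] [np.float64(47.22146538438565), np.float64(48.65982360546508)] [0.4971 0.4265 0.085 ]
tip (array([ 0.535 , -0.0998,  0.0099]), np.float64(0.00039478369357244953)) junc (array([ 0.5469, -0.194 ,  0.0191]), np.float64(0.000600492927128138))
handle ends [array([ 0.5505, -0.1958,  0.012 ]), array([ 0.5631, -0.2775,  0.012 ])] mid [ 0.5568 -0.2367  0.012 ]
len 0.08268933492066485 98.75277382948832 tip [ 0.5356 -0.1002  0.008 ]
```

```bash
cat > g.py <<'E'
from h import *
np.set_printoptions(precision=3,suppress=True)
G=np.array([.5568,-.2367]);yr=47.7;H=np.array([.4965,.331]);u=np.array([np.cos(np.radians(yr)),np.sin(np.radians(yr))])
for k in(0,180):
    L=[]
    for p,y in((np.r_[G,.12],99+k),(np.r_[G,.002],99+k),(np.r_[H-.17*u,.0375],yr+k),(np.r_[H-.1*u,.0375],yr+k),(np.r_[H-.1*u,.06],yr+k+90)):
        q=bot.solve_ik(p,down(y));L.append(q is not None);print(k,q)
    if all(L): break
print("use",k)
bot.gripper_to(.05)
bot.move_ptp(np.r_[G,.12],down(99+k))
bot.move_straight(np.r_[G,.002])
print(bot.read_force())
bot.gripper_to(0.0,30);print(bot.read_grip_width(),bot.read_gripper_force())
bot.move_straight(np.r_[G,.13])
bot.move_ptp(np.r_[H-.17*u,.13],down(yr+k))
bot.move_straight(np.r_[H-.16*u,.0365],velocity=.1)
print(bot.read_clock(),bot.read_grip_width(),bot.read_tcp_pos(),bot.read_force())
for i,(n,r) in enumerate((("side",(130,90,230,190)),("top",(105,150,205,250)))):
    c=bot.capture(n);cv2.imwrite(f"pics/{n}1.png",c["color"])
    z=cv2.resize(c["color"][r[1]:r[3],r[0]:r[2]],(400,400),interpolation=cv2.INTER_CUBIC)
    o=z if i==0 else np.hstack([o,z])
    t=np.r_[H-.02*u,.0425];print(n,proj(c,t),proj(c,np.r_[H,.0425]))
cv2.imwrite("pics/z1.png",o)
E
python3 g.py
```

```text
0 [-26.499  28.595  83.042  -0.     68.363 -35.499]
0 [-26.499  37.327  86.96   -0.     55.713 -35.499]
0 [ 23.405  16.068 114.243  -0.     49.689  65.705]
0 [ 26.721  23.195 103.978  -0.     52.827  69.021]
0 [ 26.721  21.088 103.276  -0.     55.636 -20.979]
use 0
[0.195 0.548 0.659]
0.015857932873173206 29.998387098312378
9.525 0.015766959035259952 [0.389 0.213 0.037] [-0.143  0.458  0.477]
side [192.056 151.464] [192.852 147.238]
top [163.593 199.411] [159.273 195.543]
```

View pics/z1.png

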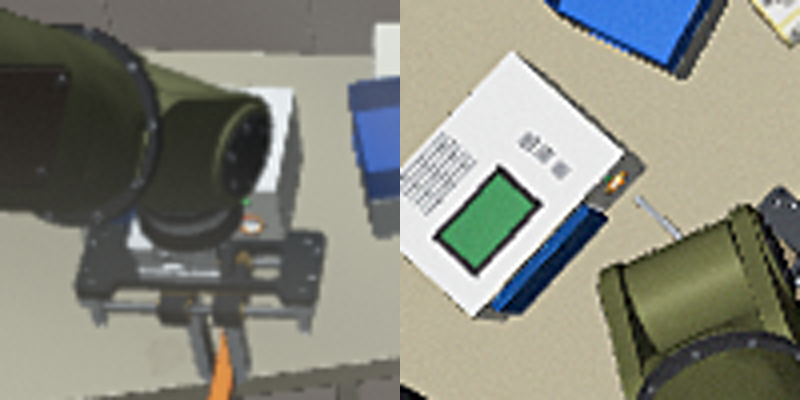

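The top view shows the tip at crop (638,198) → px (164.1,199.1), in line with the hole at (158.9,195.1). The side view of the tip is blocked by the gripper. I'll refine the lateral offset with an image difference.

```bash
cat > l.py <<'E'
from h import *
T=bot.capture("top");a=cv2.imread("pics/top0.png");b=cv2.imread("pics/top1.png")
d=np.abs(a.astype(float)-b).sum(2)[195:212,160:178];print(d.astype(int))
print(cv2.cvtColor(b,cv2.COLOR_BGR2HSV)[195:208,160:176,1])
r=cv2.cvtColor(a,cv2.COLOR_BGR2HSV)[190:201,153:165];print(r[...,1]);print(r[...,2])
E
python3 l.py
```

```text
[[ 17  10   5   6  28   7  24  25  21   8  31  23  19  22  16  22  13  12]
 [  7  17  19  15  29  20  15   7   5   9  10   9  10   8  15  28   7  40]
 [  6  12  15  17  15  39  12  13  27  23  32  13  22  22  24  26  15  26]
 [  6  12  30   7   9  11  25  14  26  23   9  26  21   3  19  19  23  32]
 [  8   9  25  11  77 100  12  23  19  13  15  23  20  13  16  21  11  10]
 [ 28  33   9  46  64  57  62  17  16  16  23   5  14  21   3   8  19   5]
 [ 12  19  31  29 149  34  61  33  10  23  10   3  11  16  37  12   4  28]
 [ 15  15  15  24  21  15  38  63  47  13  14  12  19  22   9  13  19  12]
 [ 11   8  20  24  14  25  20  62  50  50  29   9  19  16  14  21  15  40]
 [ 21  27  11  31  15  14  30  26  20  51  43 130   6  21  26  17  21  14]
 [  8  11   1  11  13  17  19  13  24  33  60  85 124  12  22  25   8  17]
 [ 14  27  32  20  24  12  16  20  14  31  45  50  57  86  16  34  27  30]
 [ 13  14  16   7  17  24   3  19  18  15  16  80  58  65 188   9  34  30]
 [ 10   7  15  17  32  26  11  21   6  34  17  19  12  56 111  75  68 215]
 [ 32  19  20  13  11  18   9  27  19  12  19  39 
[... 1471 characters left out ...]
30  99  11   6  36  49  50  47  43]
 [ 13  26  19  13  11   8  26  49  43  48  45  46]
 [ 29  18  19  29   0  26  47  40  49  44  47  49]]
[[231 229 231 233 239 247 123  85  90  96  94  83]
 [226 230 230 240 246 126  84  91  97  92 102  92]
 [230 231 236 246 112  79  85 100  93  98  95  91]
 [231 237 244 171  82  82 115 190 106  95  90  80]
 [237 243 166 118 100 138 255 169  66  91  96 147]
 [243 207  80  92 121 218 255 231  93  94 144 190]
 [165  77  79  95 222 226 146  87  86 142 193 187]
 [ 82  91  95 141 116 166  87  90 132 193 188 183]
 [ 88  97  97  76  67  91  86 114 198 187 186 185]
 [ 98 100  96  96  93  91 120 196 189 182 183 181]
 [106 101  92  96  84 119 194 185 182 185 183 184]]
```

```bash
cat > p.py <<'E'
from h import *
np.set_printoptions(precision=3,suppress=True)
yr=47.7;a=np.radians(yr);u=np.array([np.cos(a),np.sin(a)]);w=np.array([-u[1],u[0]])
H=np.array([.4965,.331])+.0015*w
at=lambda d:np.r_[H-(.14-d)*u,.0365]
def blue():
    q=mask(bot.capture("top")["color"],(100,120,40),(125,255,200),(110,190,200,260));return len(q),q.mean(0)
f0=bot.read_force();b0=blue();print(b0)
bot.move_straight(at(-.02),velocity=.03)
for d in np.r_[-.005,0,.004,.008,.012,.016,.02,.024,.027,.030,.032,.034,.035,.036,.037,.038,.039]:
    bot.move_straight(at(d),velocity=.03)
    f=bot.read_force()-f0;fl=[f[:2]@u,f[:2]@w,f[2]];b=blue()
    print(round(d*1e3,1),np.array(fl),b[0],b[1])
    if np.linalg.norm(fl)>14 or (d<.02 and np.linalg.norm(fl)>4): print("STOP force");break
    if np.linalg.norm(b[1]-b0[1])>5: print("POPPED");break
print(bot.read_clock(),bot.read_grip_width())
c=bot.capture("top")["color"];s=bot.capture("side")["color"]
cv2.imwrite("pics/z2.png",np.hstack([cv2.resize(s[90:190,130:230],(400,400)),cv2.resize(c[150:250,105:205],(400,400))]))
E
python3 p.py
```

```text
(231, array([141.848, 214.563]))
-5.0 [ 0.389 -0.43   0.319] 230 [141.9   214.509]
0.0 [ 0.067 -0.414  0.222] 232 [141.978 214.427]
4.0 [ 0.037 -0.42   0.264] 229 [141.908 214.463]
8.0 [0.057 0.778 0.287] 216 [141.454 214.769]
12.0 [ 0.689 -0.403  0.618] 203 [141.187 214.857]
16.0 [ 0.55   0.27  -0.265] 188 [140.543 215.362]
20.0 [-0.293 -0.007 -0.197] 165 [139.57  216.164]
24.0 [-0.059  0.412  0.299] 143 [138.392 217.538]
27.0 [-2.572  0.291  0.271] 132 [137.568 218.394]
POPPED
13.3417 0.015875154439491942
```

View pics/z2.png

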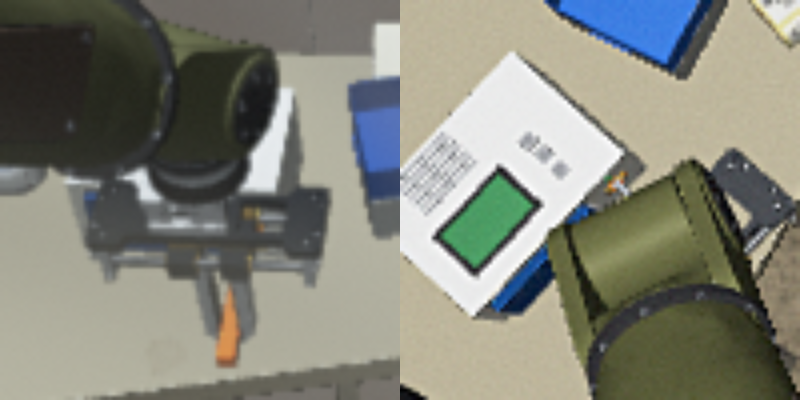

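The rod is in the hole with its tip around crop (617,182). The "popped" signal was false, because the arm blocked the panel. Contact with the latch starts near 26 mm. I'll carry on, using the panel's lowest blue row as the pop signal.

```bash
cat > p2.py <<'E'
from h import *
np.set_printoptions(precision=3,suppress=True)
yr=47.7;a=np.radians(yr);u=np.array([np.cos(a),np.sin(a)]);w=np.array([-u[1],u[0]])
H=np.array([.4965,.331])+.0015*w
at=lambda d:np.r_[H-(.14-d)*u,.0365]
def low():
    q=mask(bot.capture("top")["color"],(100,120,40),(125,255,200),(110,200,175,260));return np.percentile(q[:,1],95),len(q)
l0=low();print(l0)
for d in np.r_[.029,.031,.033,.034,.035,.036,.037,.038,.039]:
    bot.move_straight(at(d),velocity=.02);bot.pause(.1)
    f=bot.read_force();fl=[f[:2]@u,f[:2]@w,f[2]];b=low()
    print(round(d*1e3,1),np.array(fl),b)
    if np.linalg.norm(fl)>14: print("STOP force");break
    if b[0]-l0[0]>5: print("POPPED");break
bot.pause(.3);print(bot.read_clock(),bot.read_grip_width())
c=bot.capture("top")["color"];s=bot.capture("side")["color"]
cv2.imwrite("pics/z3.png",np.hstack([cv2.resize(s[90:190,130:230],(400,400)),cv2.resize(c[150:250,105:205],(400,400))]))
E
python3 p2.py
```

```text
(np.float64(226.0), 133)
29.0 [-4.452 -0.527 -0.843] (np.float64(226.0), 129)
31.0 [-5.581 -1.321 -0.851] (np.float64(226.14999999999998), 118)
33.0 [-5.471 -1.164 -0.029] (np.float64(227.0), 110)
34.0 [-4.804 -2.072 -1.187] (np.float64(227.0), 106)
35.0 [-4.126 -1.917 -0.816] (np.float64(238.0), 32)
POPPED
15.7917 0.015618318379065613
```

View pics/z3.png

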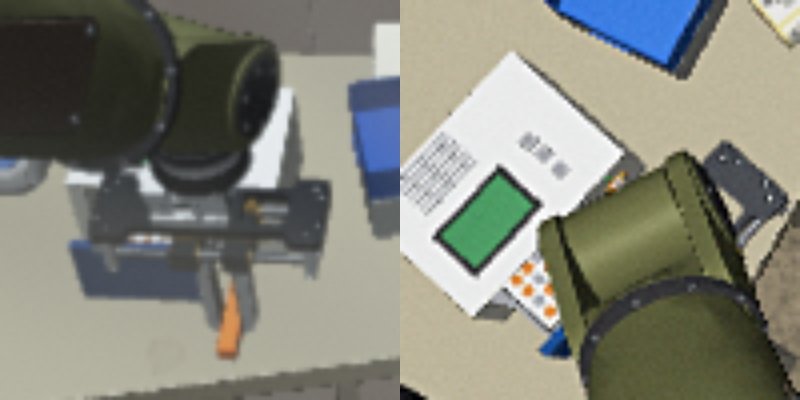

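The tray has popped out: the panel's lower end is at crop (555,340) and the well plate is visible. Next I withdraw the pin, lay it back in its original free spot and look at the panel.

```bash
cat > b.py <<'E'
from h import *
np.set_printoptions(precision=4,suppress=True)
yr=47.7;a=np.radians(yr);u=np.array([np.cos(a),np.sin(a)]);w=np.array([-u[1],u[0]])
H=np.array([.4965,.331])+.0015*w;G=np.array([.5568,-.2367])
bot.move_straight(np.r_[H-.175*u,.0365],velocity=.08)
bot.move_straight(np.r_[H-.175*u,.14])
bot.move_ptp(np.r_[G,.13],down(99))
bot.move_straight(np.r_[G,.02]);bot.move_straight(np.r_[G,.0025],velocity=.03)
print(bot.read_force());bot.gripper_to(.05);print(bot.read_force())
bot.move_straight(np.r_[G,.13])
bot.move_ptp([.35,-.2,.25],down(60))
print(bot.read_clock())
T=bot.capture("top");S=bot.capture("side");c=T["color"];s=S["color"]
cv2.imwrite("pics/top4.png",c);cv2.imwrite("pics/side4.png",s)
cv2.imwrite("pics/z4.png",np.vstack([np.hstack([cv2.resize(s[90:165,130:230],(400,300),interpolation=2),cv2.resize(c[180:255,105:205],(400,300),interpolation=2)]),np.hstack([cv2.resize(c[150:220,275:375],(400,280),interpolation=2),cv2.resize(s[215:285,265:365],(400,280),interpolation=2)])]))
E
python3 b.py
```

```text
[0.2923 0.4147 0.3106]
[-0.264   0.2105  0.127 ]
23.775
```

View pics/z4.png

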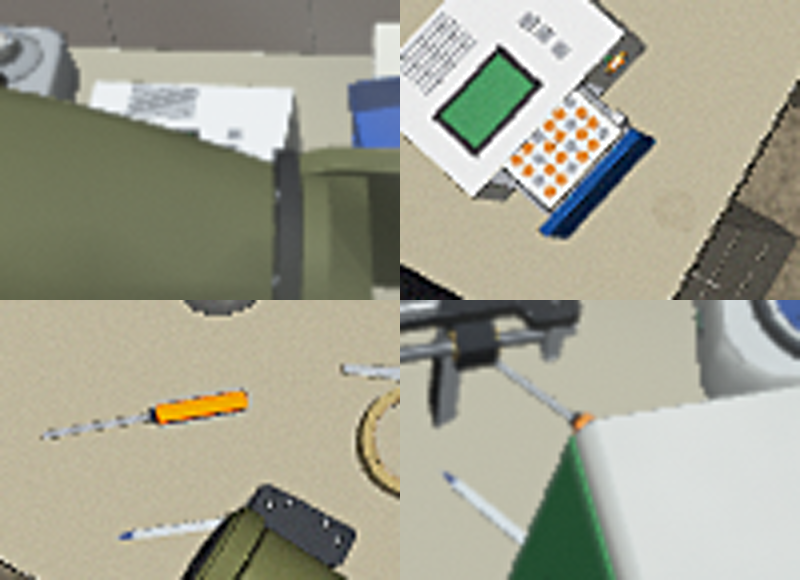

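The pin lies flat again at the same spot, at crop (200,405). The panel is out, with its ends at crop (550,225) and (645,140). The arm blocks the side view, so I'll go to the start pose for a clear two-view measurement.

```bash
cat > v.py <<'E'
from h import *
np.set_printoptions(precision=4,suppress=True)
bot.move_j([68.491,17.183,87.147,0,75.671,-3.816])
T=bot.capture("top");S=bot.capture("side");c=T["color"];s=S["color"];print(bot.read_clock())
cv2.imwrite("pics/top5.png",c);cv2.imwrite("pics/side5.png",s)
cv2.imwrite("pics/z5.png",np.hstack([cv2.resize(s[125:175,140:200],(480,400),interpolation=2),cv2.resize(c[205:245,135:175],(320,320),interpolation=2)[:,:,:] if 0 else cv2.resize(c[205:255,135:175],(320,400),interpolation=2)]))
h=cv2.cvtColor(c,cv2.COLOR_BGR2HSV)[...,2];print(h[212:242,138:172])
E
python3 v.py
```

```text
26.6167
[[235 167 251 ... 182 183 183]
 [134 153 180 ... 188 180 183]
 [164 162 163 ... 190 180 183]
 ...
 [183 189 194 ... 184 184 185]
 [180 180 190 ... 184 179 180]
 [181 185 183 ... 182 185 183]]
```

View pics/z5.png

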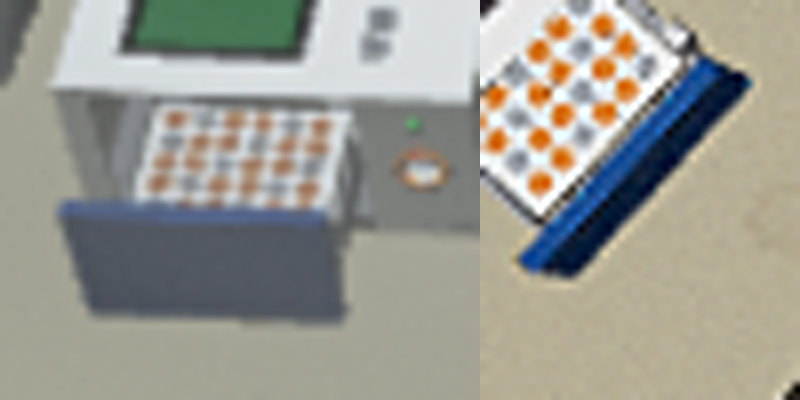

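The two views show the bright top strip of the panel. In the side view it runs (147,150.2)–(180.6,151.2), and in the top view (140.6,237)–(162.8,212.5). Now I'll triangulate, grip and pull.

```bash
cat > t.py <<'E'
from h import *
np.set_printoptions(precision=4,suppress=True)
yr=47.7;a=np.radians(yr);u=np.array([np.cos(a),np.sin(a)]);w=np.array([-u[1],u[0]])
H=np.array([.4965,.331])+.0015*w
T=bot.capture("top");S=bot.capture("side")
L,e1=tri((T,S),((140.7,237.0),(147.3,150.5)));R,e2=tri((T,S),((162.9,212.8),(180.5,151.5)))
print(L,e1,R,e2,np.linalg.norm(L-R),"yaw",np.degrees(np.arctan2(*(L-R)[1::-1]))-90)
M=np.mean([onz(T,(140.7,237.0),.076),onz(T,(162.9,212.8),.076)],0)[:2];P=(L+R)[:2]/2
print(M,P);P=(M+P)/2;tr=(H-P)@u-.005;print("travel",tr)
if not .045<tr<.07: raise SystemExit("check")
bot.gripper_to(.036);D=down(yr+90)
bot.move_ptp(np.r_[P,.16],D);bot.move_straight(np.r_[P,.085],velocity=.1);bot.move_straight(np.r_[P,.052],velocity=.05)
print(bot.read_force());bot.gripper_to(0,15);f0=bot.read_force();print(bot.read_grip_width(),f0,bot.read_clock())
if bot.read_grip_width()<.007: raise SystemExit("missed")
for d in np.r_[np.arange(.01,.036,.01),np.arange(.034,.056,.002)]:
    bot.move_straight(np.r_[P-d*u,.052],velocity=.04);bot.pause(.1)
    f=bot.read_force()-f0;print(round(d,3),f[:2]@u,f[2])
    if f[:2]@u>7: break
print(bot.read_clock(),bot.read_grip_width())
E
python3 t.py
```

```text
[0.3559 0.3802 0.0816] 0.0013767832780478954 [0.4356 0.3083 0.0812] 0.0014043564570783357 0.1073569714010667 yaw 47.938445542234234
[0.3961 0.3457] [0.3957 0.3443]
travel 0.0523555593240202
[-0.0617  0.8537 -0.2158]
0.009723294385003366 [-0.3942 -0.146   0.9363] 30.5333
0.01 -0.8235277158217557 1.9174165434233679
0.02 -0.13748869745832876 4.719801227474651
0.03 -0.3798049239444938 5.673773477878975
0.034 -0.5877173593605783 5.967888736048895
0.036 -1.0404615157118744 5.2759697751697265
0.038 -0.2538934777146477 5.59035247899559
0.04 -0.036184242152945606 5.76298741602944
0.042 -0.39900994713071397 5.493871231130096
0.044 9.872743561267626 -2.2518212179218837
34.1333 0.009693356333008942
```

```bash
cat > e.py <<'E'
from h import *
bot.gripper_to(.036);p=bot.read_tcp_pos();bot.move_straight([p[0],p[1],.16],velocity=.1)
bot.move_j([68.491,17.183,87.147,0,75.671,-3.816]);bot.pause(.3)
T=bot.capture("top");S=bot.capture("side");c=T["color"];s=S["color"];print(bot.read_clock(),bot.read_force())
cv2.imwrite("pics/z6.png",np.hstack([cv2.resize(s[90:190,130:230],(400,400),interpolation=2),cv2.resize(c[150:260,105:405],(400,147),interpolation=2) if 0 else cv2.resize(c[150:275,115:240],(400,400),interpolation=2)]))
cv2.imwrite("pics/top6.png",c);a=cv2.imread("pics/top0.png")
d=np.abs(c.astype(int)-a).sum(2);v,uu=np.nonzero(d[140:230,220:420]>120);print("changed px near bystanders",len(v),(uu.min()+220,uu.max()+220,v.min()+140,v.max()+140) if len(v) else "")
E
python3 e.py
```

```text
37.5083 [-0.16491756 -0.10423269  0.00629915]
changed px near bystanders 12 (np.int64(285), np.int64(334), np.int64(172), np.int64(184))
```

View pics/z6.png

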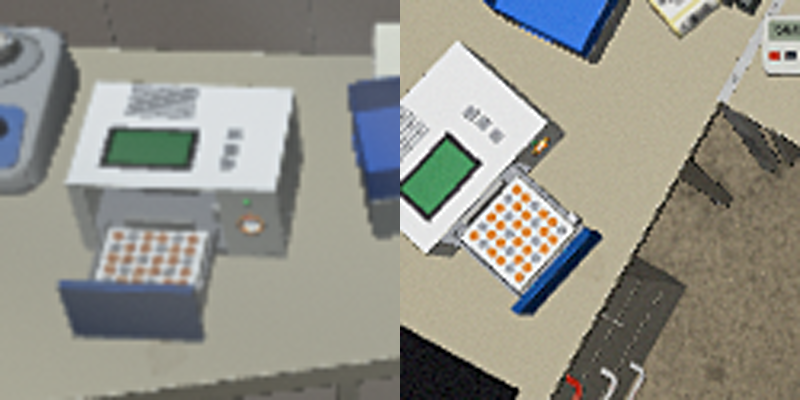

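The tray is out to its stop, with the panel at about crop (557,272) in the top view. The arm is clear, and the only changed pixels near the other objects are on the pin itself.

```bash
python3 -c "
from station import bot
print(bot.close_job())"
```

```text
the job is handed in; nothing more can be done
None
```

I handed the job in at about 37.5 s: the pin tripped the latch and was laid back flat on the table, the tray was drawn out until it hit its stop, and the other objects stayed where they were.

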